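# Make up two stamp kits at the office desk

## Robot

A 6-joint arm with a two-finger parallel gripper is mounted at the origin on the work surface. World frame = base frame: x ahead of the robot, y to its left, z up, the work surface at z = 0. Lengths are in m, angles in rad, forces in N, time in s.
With the tool pointing down it reaches from about 0.225 to 0.875 m from the base axis. Payload 3.4 kg.
Tool frame: the origin (TCP) lies at the very end of the fingers, on their centre line; the grasp point (between the pads) lies 19 mm behind it; z points along the fingers, y is the line along which they close (so a half turn about z gives the same grasp; the last joint's range is limited). The gripper opens to 85 mm and grips with 20 to 120 N. Pads are 22 mm wide; open, the fingers measure 114 mm over their backs; the gripper's body (76 mm by 85 mm) begins 54 mm behind the grasp point. The pads swing forward as they close: fully open they stand 13 mm farther back than shut.
Start: joints at [-1.45, 0.276, 1.505, -0, 1.361, -0.121], TCP at [0.138, -0.558, 0.231] pointing down, gripper open.
Joint ranges: [-2.89, 2.89], [-0.75, 2.08], [0.22, 2.7], [-1.18, 4.32], [0.11, 2.71], [-2.7, 2.7]. Speed limits (rad/s): [2.57, 2.57, 3.14, 3.14, 3.14, 3.14].

## Interface

Orientations are given as a unit quaternion [w, x, y, z].
In Python, from rig import readout, vision, manip gives the robot as it stands.
- The arm moves only by the shell command python3 -m handwheel 'ROWS' [FORCE]. ROWS is JSON, a list of rows, each a list of 3 entries, a list of its own where there are three numbers: the shift along the tool's x, y, z in mm, then the turn, a rotation vector about the tool's x, y, z in units of 6 degrees (1.0 is 6 degrees), then the closure, from -1 (fully open) to 1 (shut), so that 0 is half open. A call has 1 to 20 rows; each row shifts and turns the commanded pose from where the row before left it, along the tool's axes as they then stand; what a row does not reach is not made up. A row lasts 1/8 s, in which the tool goes at most 62.5 mm and 10.7 degrees, less where a joint would pass 70% of its speed; a pose out of reach is approached as far as the arm can. A call is refused whole if a number of a shift passes 62.5 or a number of a turn 1, either way. A call with a gripper value outside its range is refused whole. The fingers move at their own pace and stop on an object; FORCE is the grip in N (left out, the last holds). Time passes only in rows, so rows that do not move let the fingers close. It gives the time, the measured TCP pose, the force, the opening and the grip force at its end, in the units of the state.
- readout.get_state(): the state, without advancing time (a new reading comes with each control period).
- vision.get_image(name): name is "side" or "top"; returns the picture (384x512x3 uint8, blue, green, red); there is no depth.
- vision.camera_params(name): a dict with "intrinsics" (3x3 intrinsics, pixels), "rvec" (rotation vector, rad) and "tvec" (3), from world to camera coordinates, as OpenCV has them. Camera axes: x right, y down, z forward; pixel columns grow to the right and rows downward; lengths in m; the calibration is good to about 2 mm. A picture is of the moment at which its call begins. camera_params takes no time and is no camera call.
- manip.sign_off(): hands the job in; it is judged then, once.
The state is a dict: "clock": time; "qpos": joint angles; "qd": joint speeds; "effort": joint torques, N m; "position": TCP position; "ee_rot": TCP orientation; "contact_force": force on the tool from outside, world axes, zero at the start; "moment": the same for the moment, N m; "width": finger opening in m; "gripper_force": force on a finger pad.
Only numpy, scipy, OpenCV 4.12 (cv2) and the standard library are available. Lean on these libraries where they do the work, as an engineer would, in place of code of your own. Each camera call takes 0.05 s, during which the arm holds its last target. There are 200 camera calls.

## Task

Make up the two stamp kits. Wooden tray: the blue round stamp centred on the blue spot, and the green-topped ink pad centred on the green spot with the hand stamp standing upright in the middle of the pad. Grey tray: the red round stamp centred on the red spot, and the black rectangular stamp standing upright on the black rectangle and lined up with it; leave the maroon round stamp and the blue rectangular stamp where they are.

Things in the scene. Friction and masses are not known exactly. Their poses are not given: they have to be found in the camera images.
- blue_round_mid (a point): Blue round self-inking stamp with a yellow ring round its foot, standing upright: foot 48 mm across for the lowest 18 mm, body 44 mm across above 22 mm, 66 mm high, rigid. This point lies on its axis, half-way up; z up. About 80 g. It stands in the stock on the bare table, among other upright things at most 80 mm high on a loose 3 by 3 grid about 110 mm apart.
- red_round_mid (a point): Red round self-inking stamp, same shape and size as the blue one (foot 48 mm, body 44 mm across, 66 mm high), in the same stock. This point lies on its axis, half-way up; z up.
- black_rect_mid (a point): Black rectangular self-inking stamp standing upright: foot 62 x 36 mm for the lowest 20 mm, body 58 x 34 mm above, 62 mm high, about 90 g, in the same stock. This point is its centre, half-way up; x along its long side, y across its narrow side, z up. Either way round is the same.
- ink_pad_mid (a point): Round ink pad: a flat aluminium disc 56 mm across and 24 mm high with a flat green top, about 100 g, lying in the same stock. This point lies on its axis, half-way up; z up.
- knob_stamp_mid (a point): Hand stamp standing upright in the same stock: green round foot 36 mm across and 10 mm high; above it a black handle whose stem is 18 mm across from 22 to 46 mm up, swelling to a 25 mm knob at 56 mm up; 70 mm high in all, about 50 g. This point lies on its axis, half-way up; z up.
- wood_tray: Light wooden kit tray, fixed to the table: 120 mm (its x) by 210 mm (its y), rim 10 mm high and 4 mm thick, inner floor 4 mm above the table, a 3 mm thick, 8 mm high bar across the middle (at y = 0). Origin at the centre of its underside, on the table; z up. Blue spot, 72 mm across, centred at x = 0, y = +53 mm; green spot, 72 mm across, at x = 0, y = -53 mm (both flat on the inner floor).
- grey_tray: Grey kit tray, fixed to the table, of the same shape and size as the wooden one (120 x 210 mm, rim 10 mm, inner floor 4 mm up, bar across the middle). Origin at the centre of its underside; z up. Red spot, 72 mm across, centred at x = 0, y = +53 mm; black rectangle, 80 mm along the tray's x by 50 mm along its y, centred at x = 0, y = -53 mm (both flat on the inner floor).
- maroon_round_mid (a point): Dark maroon round stamp, same shape as the blue one, in the same stock; not wanted, to be left where it stands. This point lies on its axis, half-way up; z up.
- blue_rect_mid (a point): Blue rectangular stamp, same shape as the black one, in the same stock; not wanted, to be left where it stands. Centre, half-way up; x along its long side, z up.
Things that resemble listed ones, but are neither listed nor needed, are in the scene too. Of the things like the part that bears ink_pad_mid, leave any that is orange; of the rest the larger one is meant.

How it is judged:
By the outcome, as a careful person would: the job done as asked, in the order asked, and still so for the second after the job is handed in, with the robot touching nothing.
It also fails if it takes over 128 s, if anything falls off the work surface, if the arm or the gripper's body presses on something with over 40 N, if the wrist force passes 120 N, or if a joint passes its speed limit or range.

## Working session

There is one attempt and no reset: what is moved stays moved. The work goes in short steps, Python scripts to look and compute and a shell command to move; the robot and the scene stay as the last step left them, time stands still between calls to the robot, and variables do not carry over. Pictures are saved under pics/ and viewed, at most 14 in all, crops included, and the job is handed in when it is done.

```bash
ls; mkdir -p pics
python3 - <<'E'
from rig import readout, vision, manip
import cv2
for n in("top","side"):
    im=vision.get_image(n); cv2.imwrite(f"pics/{n}0.png",im); p=vision.camera_params(n); print(p)
    cv2.imwrite(f"pics/{n}0b.png",cv2.resize(im,(800,600),interpolation=cv2.INTER_CUBIC))
print(readout.get_state())
E
```

```text
pics
{'intrinsics': array([[349.94377658,   0.        , 257.37533332],
       [  0.        , 349.94377658, 190.89525985],
       [  0.        ,   0.        ,   1.        ]]), 'rvec': array([-2.2437097 ,  2.18902211, -0.05848081]), 'tvec': array([-0.02540141,  0.53893382,  0.79685245])}
{'intrinsics': array([[429.38059832,   0.        , 253.44409378],
       [  0.        , 429.38059832, 186.65386972],
       [  0.        ,   0.        ,   1.        ]]), 'rvec': array([ 0.46904696, -2.50908576,  1.47036589]), 'tvec': array([0.52043795, 0.15174608, 0.71126266])}
{'clock': 0.1, 'qpos': array([-1.45002265e+00,  2.76529360e-01,  1.50602576e+00, -6.95452081e-06,
        1.36071946e+00, -1.21002387e-01]), 'qd': array([ 0.00236233, -0.00174468, -0.00157729,  0.0005114 , -0.00131004,
        0.00201595]), 'effort': array([ 1.18275115e-03, -4.17699730e+01, -2.46404743e+01, -2.31650183e-04,
        5.81031956e-03,  3.18973093e-06]), 'position': array([ 0.13760259, -0.55779033,  0.23051993]), 'ee_rot': array([-8.40965492e-04,  9.92701497e-01,  1.20594486e-01, -3.30403325e-06]), 'contact_force': array([-0.30143838,  0.38971303, -0.62089016]), 'moment': array([0.01038429, 0.0186193 , 0.04257198]), 'gripper_force': 0.0, 'width': 0.08539364932799332}
```

View pics/top0b.png

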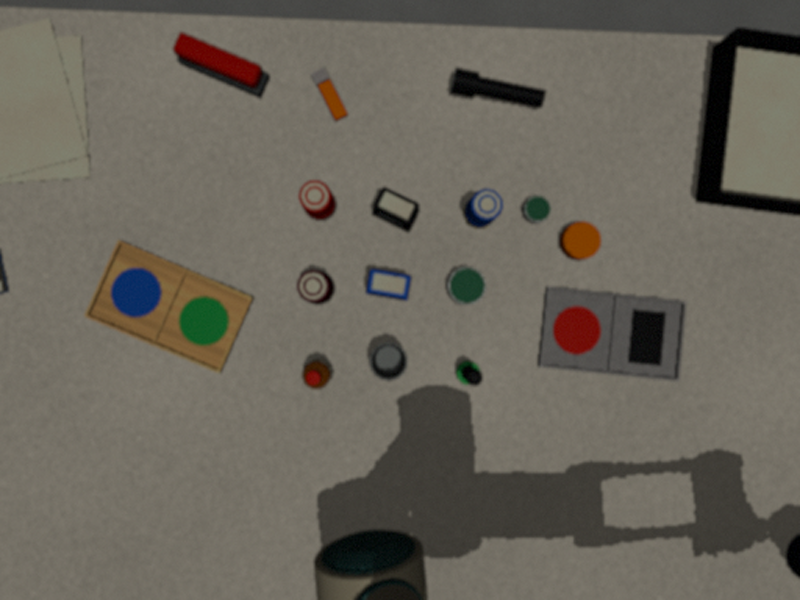

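View pics/side0b.png

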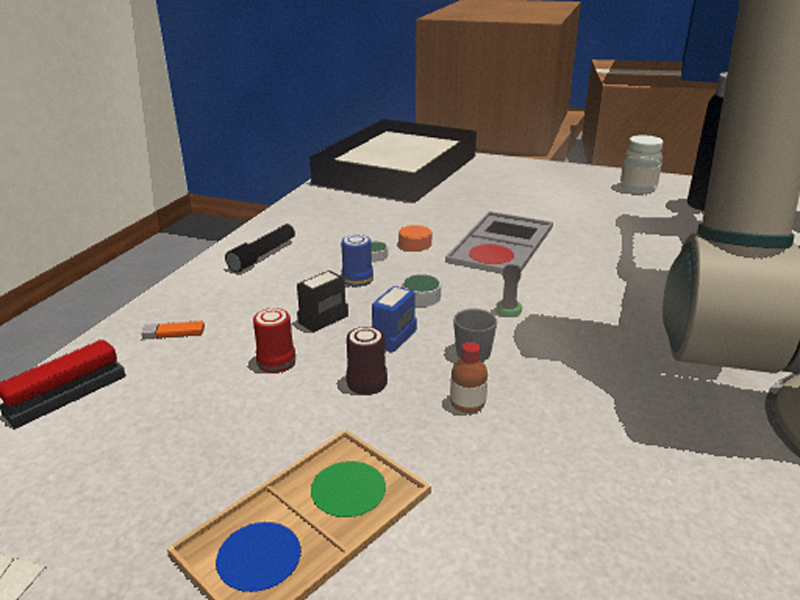

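Top view (800x600 scale): red round (316,197) vs maroon (315,286); the side view shows bright red vs dark maroon. Blue round is at (486,205) and black rect at (397,207), with blue rect at (388,283). Pads: large green (466,284), small green (537,208), orange (581,240). The larger green one is meant. Knob stamp is at (469,373). Next, an enlarged crop to confirm.

Run:
```python
import cv2
im=cv2.imread("pics/top0.png")
cv2.imwrite("pics/c1.png",cv2.resize(im[108:258,185:385],None,fx=4,fy=4,interpolation=cv2.INTER_CUBIC))
a=cv2.resize(im[145:245,50:170],None,fx=4,fy=4,interpolation=cv2.INTER_CUBIC)
b=cv2.resize(im[175:250,338:445],None,fx=4,fy=4,interpolation=cv2.INTER_CUBIC)
import numpy as np
c=np.zeros((600,800,3),np.uint8); 
c=np.zeros((400,480+428,3),np.uint8);c[:400,:480]=a;c[:300,480:]=b
cv2.imwrite("pics/c2.png",cv2.resize(c,None,fx=.875,fy=.875))
# spot centroids
hsv=cv2.cvtColor(im,cv2.COLOR_BGR2HSV)
def cen(name,lo,hi,box):
    x0,y0,x1,y1=box
    m=cv2.inRange(hsv,lo,hi)[y0:y1,x0:x1]
    n,l,s,c=cv2.connectedComponentsWithStats(m)
    i=1+s[1:,4].argmax(); print(name,c[i]+[x0,y0],s[i])
cen("blue",(100,120,30),(130,255,255),(50,145,170,245))
cen("green",(45,120,30),(85,255,255),(50,145,170,245))
cen("red",(0,150,60),(10,255,255),(338,175,445,250))
cen("blk",(0,0,0),(180,255,35),(395,190,432,240))
```

```text
blue [ 86.70457698 186.67128988] [ 22  27  31  30 721]
green [130.0080429  205.05898123] [ 65  45  31  31 746]
red [368.71123755 210.83783784] [ 16  21  30  31 703]
blk [413.559375  215.5109375] [  8   9  22  34 640]
```

View pics/c1.png

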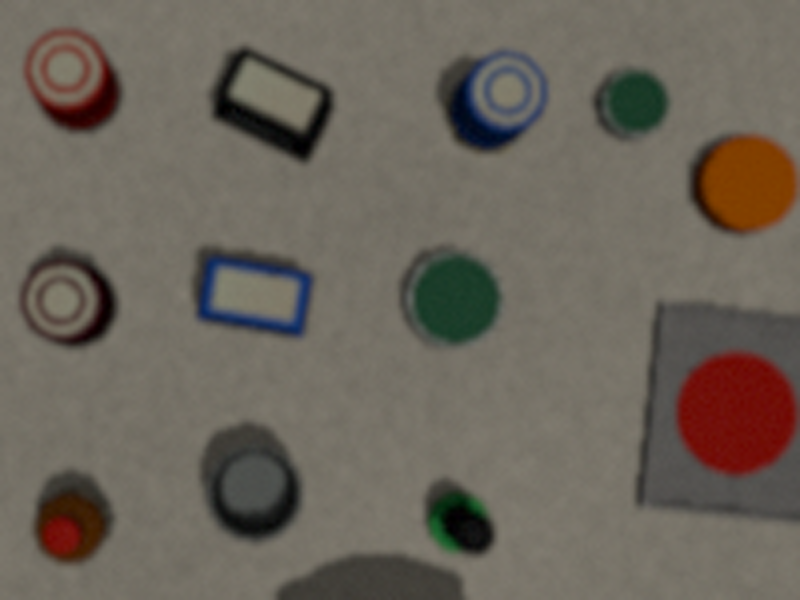

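View pics/c2.png

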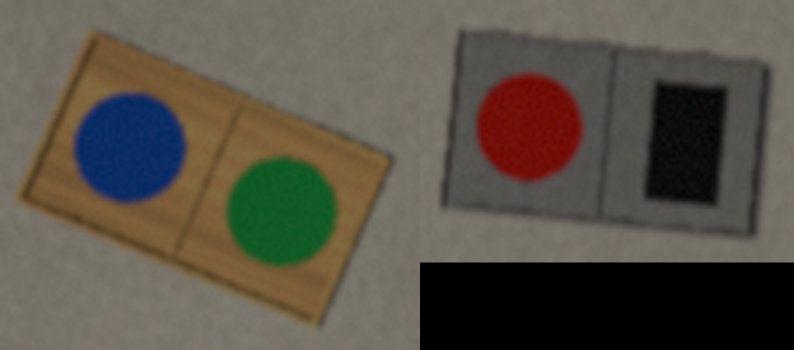

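Crop shows: red top ring (66,69), blue top (508,92), black label (277,95), large green pad (454,298), knob (470,530) over green foot (457,521). The small green pad (635,101) and the orange one (747,183) are distractors.

```bash
cat > h.py <<'E'
import numpy as np, cv2
from rig import readout, vision, manip
P={n:vision.camera_params(n) for n in("top","side")}
def proj(n,X):
    p=P[n]; return cv2.projectPoints(np.asarray(X,float).reshape(-1,3),p['rvec'],p['tvec'],p['intrinsics'],None)[0].reshape(-1,2)
def back(n,uv,z):
    p=P[n];R=cv2.Rodrigues(p['rvec'])[0];C=-R.T@p['tvec']
    d=R.T@np.linalg.solve(p['intrinsics'],[uv[0],uv[1],1]); return C+d*(z-C[2])/d[2]
def ring(c,r,z,n=48):
    t=np.linspace(0,2*np.pi,n); return np.c_[c[0]+r*np.cos(t),c[1]+r*np.sin(t),0*t+z]
def rect(c,a,lx,ly,z):
    q=np.array([[1,1],[-1,1],[-1,-1],[1,-1],[1,1]])*[lx/2,ly/2]
    R=np.array([[np.cos(a),-np.sin(a)],[np.sin(a),np.cos(a)]]); return np.c_[q@R.T+c[:2],[z]*5]
def draw(im,n,X,s,off,col=(0,255,255)):
    uv=(proj(n,X)-off+.5)*s-.5
    cv2.polylines(im,[np.round(uv*16).astype(int)],False,col,1,cv2.LINE_AA,4)
def full(x,y): return np.array([185+(x+.5)/4-.5,108+(y+.5)/4-.5])
E
cat > e.py <<'E'
from h import *
f=full
obj=dict(red=back("top",f(66,69),.066),blue=back("top",f(508,92),.066),pad=back("top",f(454,298),.024),black=back("top",f(277,94.5),.062),knob=back("top",f(457.5,521.5),.010))
spots=dict(blue=(86.70,186.67),green=(130.01,205.06),red=(368.71,210.84),black=(413.56,215.51))
S={k:back("top",v,.004) for k,v in spots.items()}
p=[back("top",f(*q),.062) for q in((243,57),(326,100),(229,92),(310,135))]
ang=np.arctan2(*((p[1]-p[0]+p[3]-p[2])[1::-1]))
for d in(obj,S):
    for k in d: print(k,d[k].round(4))
aw=np.arctan2(*((S['blue']-S['green'])[1::-1]))-np.pi/2
ag=np.arctan2(*((S['red']-S['black'])[1::-1]))-np.pi/2
print("dist",np.linalg.norm(S['blue']-S['green']),np.linalg.norm(S['red']-S['black']),"ang black,wood,grey deg",np.degrees([ang,aw,ag]))
E
cat > ov.py <<'E'
from e import *
def ov(n,img,box,s,out):
    x0,y0,x1,y1=box; im=cv2.resize(img[y0:y1,x0:x1],None,fx=s,fy=s,interpolation=cv2.INTER_CUBIC); o=np.array([x0,y0])
    D=lambda X,c=(0,255,255):draw(im,n,X,s,o,c)
    for k in("red","blue"): D(ring(obj[k],.022,.066));D(ring(obj[k],.024,0))
    D(ring(obj['pad'],.028,.024));D(ring(obj['pad'],.028,0));D(ring(obj['knob'],.018,.01));D(ring(obj['knob'],.018,.0));D(ring(obj['knob'],.008,.068))
    D(rect(obj['black'],ang,.058,.034,.062));D(rect(obj['black'],ang,.062,.036,0))
    for a,b,t in(("blue","green",aw),("red","black",ag)):
        m=(S[a]+S[b])/2; D(rect(m,t,.12,.21,.01),(255,0,255)); D(rect(m,t,.12,.003,.008),(255,0,255))
    for k in("blue","green","red"): D(ring(S[k],.036,.004))
    D(rect(S["black"],ag,.08,.05,.004))
    cv2.imwrite(out,im)
E
python3 - <<'E'
from ov import *
ov("side",cv2.imread("pics/side0.png"),(100,120,360,384),2.25,"pics/o1.png")
ov("top",cv2.imread("pics/top0.png"),(50,100,450,260),2,"pics/o2.png")
E
```

```text
red [0.6751 0.1125 0.066 ]
blue [ 0.6701 -0.1233  0.066 ]
pad [ 0.5611 -0.1029  0.024 ]
black [6.657e-01 2.000e-04 6.200e-02]
knob [ 0.434  -0.1098  0.01  ]
blue [0.5393 0.3751 0.004 ]
green [0.5    0.2766 0.004 ]
red [ 0.4996 -0.2718  0.004 ]
black [ 0.4912 -0.3775  0.004 ]
dist 0.10601267193193285 0.10608888857885905 ang black,wood,grey deg [-116.09340334  -21.78218586   -4.54968072]
```

View pics/o1.png

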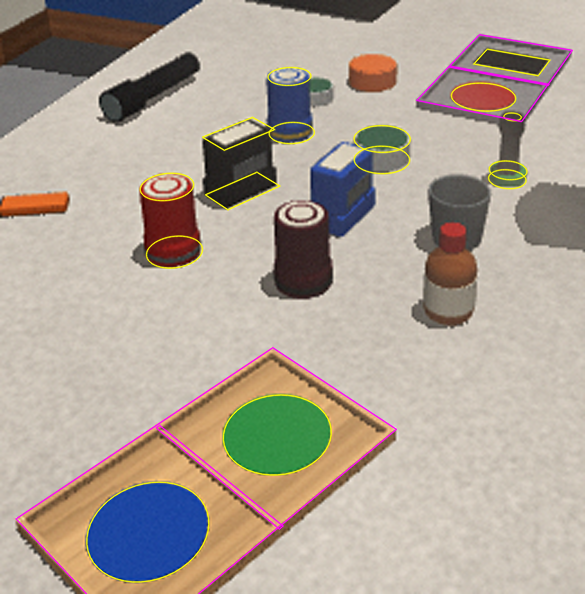

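View pics/o2.png

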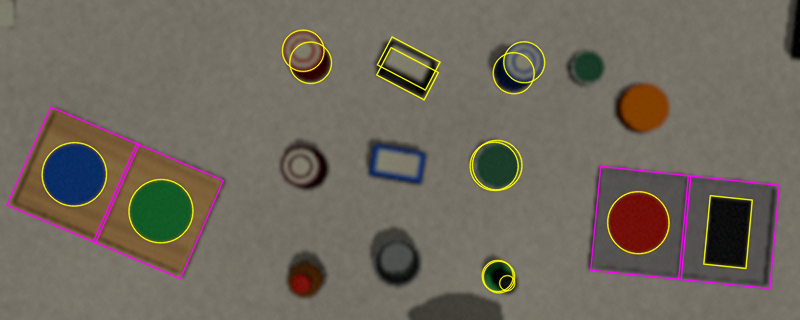

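Overlays agree with both views to a pixel: stock things and trays are well located. Now turning to yaw 68.2° (closing along the wooden tray's x) for the first three pieces.

```bash
cat > d.py <<'E'
# usage: d.py x y z(mm) psi(deg): shift from measured pose, in the tool axes as they stand (mm), turn in 6deg units about tool z
import sys,numpy as np
from scipy.spatial.transform import Rotation as Ro
from rig import readout
s=readout.get_state(); q=s['ee_rot']; R=Ro.from_quat([q[1],q[2],q[3],q[0]]).as_matrix()
x,y,z,psi=map(float,sys.argv[1:5]); t=s['position']*1000
yaw=np.degrees(np.arctan2(R[1,0],R[0,0]))
a=np.radians(psi); T=np.array([[np.cos(a),np.sin(a),0],[np.sin(a),-np.cos(a),0],[0,0,-1]])
rv=Ro.from_matrix(R.T@T).as_rotvec(degrees=True)/6
print("t",round(s['clock'],2),"pos",t.round(1),"yaw",yaw.round(2),"w",round(s['width']*1000,1),"shift",(R.T@(np.array([x,y,z])-t)).round(1),"turn",rv.round(3))
E
python3 -m handwheel '[[[0,0,0],[0,0,-0.9],-1],[[0,0,0],[0,0,-0.9],-1],[[0,0,0],[0,0,-0.9],-1],[[0,0,0],[0,0,-0.9],-1],[[0,0,0],[0,0,-0.9],-1],[[0,0,0],[0,0,-0.9],-1],[[0,0,0],[0,0,-0.9],-1],[[0,0,0],[0,0,-0.9],-1],[[0,0,0],[0,0,-0.95],-1],[[0,0,0],[0,0,-0.9],-1],[[0,0,0],[0,0,0],-1]]' 40; python3 d.py 670.1 -123.3 130 68.2
```

```text
clock: 1.48
position: [0.1377, -0.558, 0.2309]
ee_rot: [-0.0, 0.829, 0.56, 0.0]
contact_force: [-0.3, -0.8, -0.5]
width: 0.0852
gripper_force: 0.0
t 1.48 pos [ 137.7 -558.   230.9] yaw 68.09 w 85.2 shift [601.9 331.8 101.2] turn [-0.004 -0.007 -0.018]
```

```bash
python3 -m handwheel '[[[43,23.7,7.2],[0,0,0],-1],[[43,23.7,7.2],[0,0,0],-1],[[43,23.7,7.2],[0,0,0],-1],[[43,23.7,7.2],[0,0,0],-1],[[43,23.7,7.2],[0,0,0],-1],[[43,23.7,7.2],[0,0,0],-1],[[43,23.7,7.2],[0,0,0],-1],[[43,23.7,7.2],[0,0,0],-1],[[43,23.7,7.2],[0,0,0],-1],[[43,23.7,7.2],[0,0,0],-1],[[43,23.7,7.2],[0,0,0],-1],[[43,23.7,7.2],[0,0,0],-1],[[43,23.7,7.2],[0,0,0],-1],[[42.9,23.7,7.6],[0,0,0],-1],[[0,0,0],[0,0,0],-1],[[0,0,0],[0,0,0],-1]]'; python3 d.py 670.1 -123.3 22 68.2
```

```text
clock: 3.48
position: [0.669, -0.1231, 0.1295]
ee_rot: [-0.0, 0.828, 0.56, -0.001]
contact_force: [0.9, -1.2, -0.2]
width: 0.0855
gripper_force: 0.0
t 3.48 pos [ 669.  -123.1  129.5] yaw 68.14 w 85.5 shift [  0.4   1.2 107.5] turn [-0.014  0.009 -0.011]
```

```bash
python3 -m handwheel '[[[0.4,1,30],[0,0,0],-1],[[0,0,30],[0,0,0],-1],[[0,0,25],[0,0,0],-1],[[0,0,15],[0,0,0],-1],[[0,0,7.5],[0,0,0],-1],[[0,0,0],[0,0,0],-1],[[0,0,0],[0,0,0],0.3],[[0,0,0],[0,0,0],0.3],[[0,0,0],[0,0,0],0.3],[[0,0,0],[0,0,0],0.3],[[0,0,0],[0,0,0],0.3],[[0,0,0],[0,0,0],0.3]]' 40; python3 d.py 670.1 -123.3 22 68.2
```

```text
clock: 4.97
position: [0.6714, -0.1232, 0.0236]
ee_rot: [0.001, 0.828, 0.56, 0.001]
contact_force: [-0.4, 1.1, 6.1]
width: 0.0433
gripper_force: 41.1
t 4.97 pos [ 671.4 -123.2   23.6] yaw 68.15 w 43.3 shift [-0.5 -1.2  1.6] turn [ 0.017 -0.002 -0.008]
```

```bash
python3 -m handwheel '[[[0,0,-10],[0,0,0],0.3],[[0,0,-40],[0,0,0],0.3],[[0,0,-50],[0,0,0],0.3],[[0,0,-40],[0,0,0],0.3],[[0,0,0],[0,0,0],0.3]]'; python3 d.py 539.3 375.1 160 68.2
```

```text
clock: 5.6
position: [0.6729, -0.1237, 0.1671]
ee_rot: [0.003, 0.828, 0.56, 0.003]
contact_force: [0.2, -0.4, -0.5]
width: 0.0434
gripper_force: 40.9
t 5.6 pos [ 672.9 -123.7  167.1] yaw 68.16 w 43.4 shift [ 413.3 -309.6    4.8] turn [ 0.078 -0.006 -0.007]
```

```bash
python3 -m handwheel '[[[20,-15,0],[0,0,0],0.3],[[33,-24.7,0],[0,0,0],0.3],[[33,-24.7,0],[0,0,0],0.3],[[33,-24.7,0],[0,0,0],0.3],[[33,-24.7,0],[0,0,0],0.3],[[33,-24.7,0],[0,0,0],0.3],[[33,-24.7,0],[0,0,0],0.3],[[33,-24.7,0],[0,0,0],0.3],[[33,-24.7,0],[0,0,0],0.3],[[33,-24.7,0],[0,0,0],0.3],[[33,-24.7,0],[0,0,0],0.3],[[33,-24.7,0],[0,0,0],0.3],[[30.3,-22.9,0],[0,0,0],0.3],[[0,0,0],[0,0,0],0.3],[[0,0,0],[0,0,0],0.3]]'; python3 d.py 539.3 375.1 28 68.2
```

```text
clock: 7.48
position: [0.5354, 0.3754, 0.1609]
ee_rot: [0.0, 0.828, 0.561, -0.002]
contact_force: [0.2, 0.1, -0.3]
width: 0.0433
gripper_force: 40.9
t 7.47 pos [535.4 375.4 160.9] yaw 68.22 w 43.3 shift [  1.6   4.  132.9] turn [-0.019  0.031  0.004]
```

```bash
python3 -m handwheel '[[[1,2,30],[0,0,0],0.3],[[1,2,40],[0,0,0],0.3],[[0,0,35],[0,0,0],0.3],[[0,0,15],[0,0,0],0.3],[[0,0,4],[0,0,0],0.3],[[0,0,0],[0,0,0],0.3],[[0,0,0],[0,0,0],0.3]]'; python3 d.py 539.3 375.1 28 68.2
```

```text
clock: 8.35
position: [0.5425, 0.3765, 0.0401]
ee_rot: [0.0, 0.828, 0.56, 0.001]
contact_force: [0.3, -1.0, -0.6]
width: 0.0429
gripper_force: 40.9
t 8.35 pos [542.5 376.5  40.1] yaw 68.15 w 42.9 shift [-2.6 -2.5 12.1] turn [ 0.018 -0.02  -0.009]
```

```bash
python3 -m handwheel '[[[0,0,0],[0,0,0],0.3],[[0,0,0],[0,0,0],0.3],[[0,0,0],[0,0,0],0.3]]' >/dev/null; python3 d.py 539.3 375.1 28 68.2;python3 -m handwheel '[[[0,0,0],[0,0,0],0.3],[[0,0,0],[0,0,0],0.3]]' >/dev/null; python3 d.py 539.3 375.1 28 68.2
```

```text
t 8.72 pos [541.6 376.2  38.8] yaw 68.16 w 43.5 shift [-1.9 -1.8 10.8] turn [ 0.002 -0.002 -0.007]
t 8.97 pos [541.6 376.1  38.5] yaw 68.16 w 42.9 shift [-1.7 -1.8 10.5] turn [-0.     0.001 -0.007]
```

```bash
python3 -m handwheel '[[[-1.2,-1.8,3],[0,0,0],0.3],[[0,0,4],[0,0,0],0.3],[[0,0,2],[0,0,0],0.3],[[0,0,0],[0,0,0],0.3],[[0,0,0],[0,0,0],0.3],[[0,0,0],[0,0,0],0.3],[[0,0,0],[0,0,0],0.3]]'; python3 d.py 539.3 375.1 28 68.2
```

```text
clock: 9.85
position: [0.5396, 0.3756, 0.0297]
ee_rot: [0.0, 0.828, 0.56, 0.0]
contact_force: [0.7, 0.1, -0.2]
width: 0.0431
gripper_force: 40.9
t 9.85 pos [539.6 375.6  29.7] yaw 68.15 w 43.1 shift [-0.6 -0.   1.7] turn [ 0.002 -0.001 -0.008]
```

```bash
python3 -m handwheel '[[[0,0,1],[0,0,0],0.3],[[0,0,1],[0,0,0],0.3],[[0,0,0],[0,0,0],0.3],[[0,0,0],[0,0,0],0.3]]'; python3 -m handwheel '[[[0,0,0],[0,0,0],-0.1],[[0,0,0],[0,0,0],-0.5],[[0,0,0],[0,0,0],-0.5],[[0,0,0],[0,0,0],-0.5],[[0,0,-20],[0,0,0],-0.5],[[0,0,-40],[0,0,0],-0.5],[[0,0,-50],[0,0,0],-0.5]]'; python3 d.py 561.1 -102.9 140 68.2
```

```text
clock: 10.35
position: [0.5395, 0.3756, 0.0277]
ee_rot: [0.0, 0.828, 0.56, 0.0]
contact_force: [-0.1, 0.1, 1.5]
width: 0.043
gripper_force: 40.9
clock: 11.22
position: [0.5387, 0.3752, 0.1375]
ee_rot: [-0.0, 0.828, 0.56, -0.001]
contact_force: [1.4, -0.6, -0.5]
width: 0.0642
gripper_force: 0.0
t 11.22 pos [538.7 375.2 137.5] yaw 68.15 w 64.2 shift [-435.4  198.7   -1.9] turn [-0.017  0.022 -0.008]
```

```bash
python3 -m handwheel '[[[-20,9.1,0],[0,0,0],-0.7],[[-37,16.9,0],[0,0,0],-0.7],[[-37,16.9,0],[0,0,0],-0.7],[[-37,16.9,0],[0,0,0],-0.7],[[-37,16.9,0],[0,0,0],-0.7],[[-37,16.9,0],[0,0,0],-0.7],[[-37,16.9,0],[0,0,0],-0.7],[[-37,16.9,0],[0,0,0],-0.7],[[-37,16.9,0],[0,0,0],-0.7],[[-37,16.9,0],[0,0,0],-0.7],[[-37,16.9,0],[0,0,0],-0.7],[[-37,16.9,0],[0,0,0],-0.7],[[-8.4,3.7,30],[0,0,0],-0.7],[[0,0,30],[0,0,0],-0.7],[[0,0,20],[0,0,0],-0.7],[[0,0,0],[0,0,0],-0.7],[[0,0,0],[0,0,0],-0.7],[[0,0,0],[0,0,0],-0.7],[[0,0,0],[0,0,0],-0.7],[[0,0,0],[0,0,0],-0.7]]'; python3 d.py 561.1 -102.9 2 68.2
```

```text
clock: 13.72
position: [0.5622, -0.1025, 0.0581]
ee_rot: [0.0, 0.828, 0.56, 0.0]
contact_force: [0.4, 0.4, -0.5]
width: 0.0727
gripper_force: 0.0
t 13.72 pos [ 562.2 -102.5   58.1] yaw 68.16 w 72.7 shift [-0.8 -0.9 56.1] turn [ 0.01   0.    -0.006]
```

```bash
python3 -m handwheel '[[[-0.8,-0.9,20],[0,0,0],-0.7],[[0,0,20],[0,0,0],-0.7],[[0,0,10],[0,0,0],-0.7],[[0,0,5],[0,0,0],-0.7],[[0,0,1],[0,0,0],-0.7],[[0,0,0],[0,0,0],-0.7],[[0,0,0],[0,0,0],-0.7],[[0,0,0],[0,0,0],-0.7]]';python3 d.py 561.1 -102.9 2 68.2; python3 -m handwheel '[[[0,0,0],[0,0,0],-0.3],[[0,0,0],[0,0,0],0],[[0,0,0],[0,0,0],0],[[0,0,0],[0,0,0],0],[[0,0,0],[0,0,0],0]]' 40; python3 d.py 561.1 -102.9 2 68.2
```

```text
clock: 14.72
position: [0.561, -0.1029, 0.0019]
ee_rot: [0.0, 0.828, 0.56, 0.0]
contact_force: [-0.3, 0.3, 0.0]
width: 0.0728
gripper_force: 0.0
t 14.72 pos [ 561.  -102.9    1.9] yaw 68.16 w 72.8 shift [ 0.1  0.1 -0.1] turn [ 0.007  0.    -0.007]
clock: 15.35
position: [0.561, -0.1029, 0.0022]
ee_rot: [0.0, 0.828, 0.56, 0.0]
contact_force: [-0.8, -0.7, 4.7]
width: 0.0545
gripper_force: 42.5
t 15.35 pos [ 561.  -102.9    2.2] yaw 68.15 w 54.5 shift [0.1 0.1 0.2] turn [ 0.008  0.    -0.008]
```

```bash
python3 -m handwheel '[[[0,0,-10],[0,0,0],0],[[0,0,-40],[0,0,0],0],[[0,0,-50],[0,0,0],0],[[0,0,-30],[0,0,0],0],[[0,0,0],[0,0,0],0]]'; python3 d.py 500 276.6 130 68.2
```

```text
clock: 15.98
position: [0.5625, -0.1034, 0.1344]
ee_rot: [0.002, 0.828, 0.56, 0.002]
contact_force: [0.4, 0.4, -1.6]
width: 0.0552
gripper_force: 42.6
t 15.97 pos [ 562.5 -103.4  134.4] yaw 68.16 w 55.2 shift [ 329.4 -199.4    3.3] turn [ 0.06  -0.004 -0.007]
```

```bash
python3 -m handwheel '[[[20,-12,0],[0,0,0],0],[[33,-20,0],[0,0,0],0],[[33,-20,0],[0,0,0],0],[[33,-20,0],[0,0,0],0],[[33,-20,0],[0,0,0],0],[[33,-20,0],[0,0,0],0],[[33,-20,0],[0,0,0],0],[[33,-20,0],[0,0,0],0],[[33,-20,0],[0,0,0],0],[[33,-20,0],[0,0,0],0],[[13,-8.5,0],[0,0,0],0],[[0,0,30],[0,0,0],0],[[0,0,40],[0,0,0],0],[[0,0,20],[0,0,0],0],[[0,0,10],[0,0,0],0],[[0,0,0],[0,0,0],0],[[0,0,0],[0,0,0],0],[[0,0,0],[0,0,0],0],[[0,0,0],[0,0,0],0]]'; python3 d.py 500 276.6 6 68.2
```

```text
clock: 18.35
position: [0.4979, 0.2782, 0.0323]
ee_rot: [0.0, 0.828, 0.56, 0.001]
contact_force: [-0.4, -0.1, -0.2]
width: 0.0547
gripper_force: 42.6
t 18.35 pos [497.9 278.2  32.3] yaw 68.15 w 54.7 shift [-0.7  2.5 26.3] turn [ 0.01  -0.008 -0.008]
```

```bash
python3 -m handwheel '[[[-0.7,2.5,6],[0,0,0],0],[[0,0,8],[0,0,0],0],[[0,0,6],[0,0,0],0],[[0,0,3],[0,0,0],0],[[0,0,0],[0,0,0],0],[[0,0,0],[0,0,0],0],[[0,0,0],[0,0,0],0],[[0,0,0],[0,0,0],0]]'; python3 d.py 500 276.6 6 68.2
```

```text
clock: 19.35
position: [0.4996, 0.2765, 0.0087]
ee_rot: [0.0, 0.828, 0.56, 0.0]
contact_force: [-0.4, 0.3, -0.5]
width: 0.055
gripper_force: 42.6
t 19.35 pos [499.6 276.5   8.7] yaw 68.16 w 55.0 shift [0.2 0.3 2.7] turn [ 0.003 -0.002 -0.007]
```

```bash
python3 -m handwheel '[[[0,0.3,1.5],[0,0,0],0],[[0,0,1],[0,0,0],0],[[0,0,0],[0,0,0],0],[[0,0,0],[0,0,0],0]]';python3 -m handwheel '[[[0,0,0],[0,0,0],-0.35],[[0,0,0],[0,0,0],-0.55],[[0,0,0],[0,0,0],-0.55],[[0,0,0],[0,0,0],-0.55],[[0,0,-10],[0,0,0],-0.55],[[0,0,-40],[0,0,0],-0.55],[[0,0,-50],[0,0,0],-0.55],[[0,0,-30],[0,0,0],-0.55],[[0,0,0],[0,0,0],-0.55]]'; python3 d.py 434 -109.8 135 68.2
python3 - <<'E'
from h import *
im=vision.get_image("side"); cv2.imwrite("pics/s1.png",im)
cv2.imwrite("pics/s1c.png",cv2.resize(im[90:384,90:380],None,fx=2,fy=2,interpolation=cv2.INTER_CUBIC))
E
```

```text
clock: 19.85
position: [0.4998, 0.2763, 0.0062]
ee_rot: [0.0, 0.828, 0.56, 0.0]
contact_force: [-0.6, -0.5, 1.8]
width: 0.0546
gripper_force: 42.8
clock: 20.98
position: [0.5017, 0.2772, 0.1397]
ee_rot: [0.001, 0.828, 0.56, 0.004]
contact_force: [0.6, -0.9, 0.4]
width: 0.0666
gripper_force: 0.0
t 20.98 pos [501.7 277.2 139.7] yaw 68.16 w 66.6 shift [-384.5   81.1    3.2] turn [ 0.051 -0.048 -0.007]
```

View pics/s1c.png

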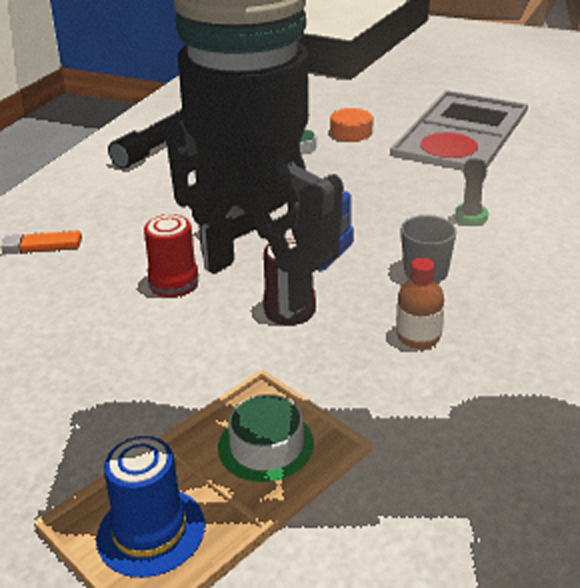

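Blue stamp stands inside its spot and the pad inside the green spot (side crop (150,500), (267,440)). Next, refine the knob stamp's place from the side view.

```bash
python3 - <<'E'
from h import *
from scipy.optimize import least_squares
bb=lambda a:np.r_[a.min(0),a.max(0)]
for n in("side","top"):
    im=cv2.imread(f"pics/{n}0.png"); hsv=cv2.cvtColor(im,cv2.COLOR_BGR2HSV)
    c=np.array([.434,-.1098]); u,v=proj(n,[.434,-.1098,.02])[0].astype(int)
    m=np.zeros(im.shape[:2],bool); m[v-22:v+22,u-22:u+22]=True
    g=m&(cv2.inRange(hsv,(45,90,25),(85,255,255))>0); yx=np.argwhere(g)[:,::-1]
    P3=lambda c:np.r_[proj(n,ring(c,.018,.01)),proj(n,ring(c,.018,0))]
    b=bb(yx)+[-.5,-.5,.5,.5]; e=bb(P3(c)); print(n,"green bbox",b,"model",e.round(1))
    K=m&(im.max(2)<45); k=np.argwhere(K)[:,::-1]
    if len(k): print(" dark bbox",bb(k),"model knob",bb(proj(n,np.r_[ring(c,.0125,.056),ring(c,.006,.07)])).round(1))
E
python3 -m handwheel '[[[-20,4.2,0],[0,0,0],-0.4],[[-37,7.8,0],[0,0,0],-0.4],[[-37,7.8,0],[0,0,0],-0.4],[[-37,7.8,0],[0,0,0],-0.4],[[-37,7.8,0],[0,0,0],-0.4],[[-37,7.8,0],[0,0,0],-0.4],[[-37,7.8,0],[0,0,0],-0.4],[[-37,7.8,0],[0,0,0],-0.4],[[-37,7.8,0],[0,0,0],-0.4],[[-37,7.8,0],[0,0,0],-0.4],[[-31.5,6.7,0],[0,0,0],-0.4],[[0,0,0],[0,0,0],-0.4],[[0,0,0],[0,0,0],-0.4],[[0,0,0],[0,0,0],-0.4],[[0,0,0],[0,0,0],-0.4]]'; python3 d.py 434 -109.8 13 68.2
```

```text
side green bbox [330.5 194.5 333.5 197.5] model [316.7 191.  333.7 203.4]
top green bbox [291.5 230.5 305.5 245.5] model [290.6 229.7 306.8 245.9]
 dark bbox [294 232 307 245] model knob [296.4 234.6 308.  246.2]
clock: 22.9
position: [0.4319, -0.1099, 0.136]
ee_rot: [-0.0, 0.828, 0.561, -0.0]
contact_force: [-0.3, 0.7, -0.5]
width: 0.0597
gripper_force: 0.0
t 22.9 pos [ 431.9 -109.9  136. ] yaw 68.23 w 59.7 shift [  0.9   1.9 123. ] turn [-0.003  0.     0.005]
```

```bash
python3 -m handwheel '[[[0.9,1.9,30],[0,0,0],-0.4],[[0,0,40],[0,0,0],-0.4],[[0,0,30],[0,0,0],-0.4],[[0,0,15],[0,0,0],-0.4],[[0,0,7],[0,0,0],-0.4],[[0,0,0],[0,0,0],-0.4],[[0,0,0],[0,0,0],-0.4],[[0,0,0],[0,0,0],-0.4]]';python3 d.py 434 -109.8 13 68.2; python3 -m handwheel '[[[0,0,0],[0,0,0],0.2],[[0,0,0],[0,0,0],0.4],[[0,0,0],[0,0,0],0.6],[[0,0,0],[0,0,0],0.9],[[0,0,0],[0,0,0],0.9],[[0,0,0],[0,0,0],0.9],[[0,0,0],[0,0,0],0.9]]' 35; python3 d.py 434 -109.8 13 68.2
```

```text
clock: 23.9
position: [0.4346, -0.1107, 0.0148]
ee_rot: [0.001, 0.828, 0.56, 0.0]
contact_force: [-0.2, 0.6, -0.8]
width: 0.0598
gripper_force: 0.0
t 23.9 pos [ 434.6 -110.7   14.8] yaw 68.16 w 59.8 shift [ 0.6 -0.9  1.8] turn [ 0.015  0.001 -0.006]
clock: 24.78
position: [0.4342, -0.1106, 0.0143]
ee_rot: [0.0, 0.828, 0.56, 0.0]
contact_force: [-1.3, 0.6, 5.4]
width: 0.0198
gripper_force: 32.7
t 24.77 pos [ 434.2 -110.6   14.3] yaw 68.16 w 19.8 shift [ 0.7 -0.4  1.3] turn [ 0.002  0.001 -0.007]
```

```bash
python3 -m handwheel '[[[0,0,-10],[0,0,0],0.9],[[0,0,-40],[0,0,0],0.9],[[0,0,-50],[0,0,0],0.9],[[0,0,-50],[0,0,0],0.9],[[0,0,0],[0,0,0],0.9]]'; python3 d.py 500 276.6 150 68.2
python3 - <<'E'
from h import *
im=vision.get_image("top"); cv2.imwrite("pics/t1.png",im)
a=im[140:260,50:210]; b=im[140:260,270:400]
cv2.imwrite("pics/t1c.png",cv2.resize(np.hstack([a,b]),None,fx=2.75,fy=2.75,interpolation=cv2.INTER_CUBIC))
E
```

```text
clock: 25.4
position: [0.4369, -0.1117, 0.1682]
ee_rot: [0.004, 0.828, 0.56, 0.003]
contact_force: [-0.1, 0.4, -1.2]
width: 0.0196
gripper_force: 32.9
t 25.4 pos [ 436.9 -111.7  168.2] yaw 68.16 w 19.6 shift [383.9 -86.   17.3] turn [ 0.094  0.003 -0.007]
```

View pics/t1c.png

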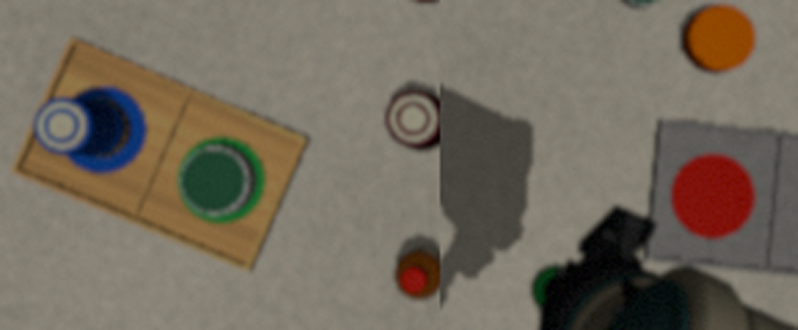

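Pad sits at (214,179) in the crop and blue stamp's top at (62,126); check both against where they should project.

```bash
python3 - <<'E'
from h import *
im=cv2.imread("pics/t1.png"); hsv=cv2.cvtColor(im,cv2.COLOR_BGR2HSV)
m=cv2.inRange(hsv,(60,80,0),(95,255,92))[185:225,108:148]
n,l,s,c=cv2.connectedComponentsWithStats(m); i=1+s[1:,4].argmax(); uv=c[i]+[108,185]; print("pad",uv,s[i],back("top",uv,.028),"expected px",proj("top",[.5,.2766,.028]))
a=cv2.resize(m,None,fx=1,fy=1)
for x,y in((62,126),): print("blue top",back("top",(50+(x+.5)/2.75-.5,140+(y+.5)/2.75-.5),.070))
print("hsv top",hsv[204,127],"spot",hsv[219,125],hsv[196,142])
E
python3 -m handwheel '[[[20,-4.5,1],[0,0,0],0.9],[[37,-8.3,0],[0,0,0],0.9],[[37,-8.3,0],[0,0,0],0.9],[[37,-8.3,0],[0,0,0],0.9],[[37,-8.3,0],[0,0,0],0.9],[[37,-8.3,0],[0,0,0],0.9],[[37,-8.3,0],[0,0,0],0.9],[[37,-8.3,0],[0,0,0],0.9],[[37,-8.3,0],[0,0,0],0.9],[[37,-8.3,0],[0,0,0],0.9],[[30,-6.8,0],[0,0,0],0.9],[[0,0,30],[0,0,0],0.9],[[0,0,30],[0,0,0],0.9],[[0,0,20],[0,0,0],0.9],[[0,0,0],[0,0,0],0.9],[[0,0,0],[0,0,0],0.9],[[0,0,0],[0,0,0],0.9],[[0,0,0],[0,0,0],0.9]]'; python3 d.py 500 276.6 42 68.2
```

```text
pad [128.10588235 204.43764706] [  8   6  28  26 425] [0.50191881 0.27294988 0.028     ] expected px [[126.40451584 205.26882639]]
blue top [0.53956253 0.37505711 0.07      ]
hsv top [ 73 149  65] spot [ 58 124 103] [ 55 140 104]
clock: 27.7
position: [0.4972, 0.2771, 0.0839]
ee_rot: [0.0, 0.828, 0.56, 0.001]
contact_force: [-0.8, 0.3, -0.9]
width: 0.0195
gripper_force: 32.9
t 27.7 pos [497.2 277.1  83.9] yaw 68.15 w 19.5 shift [ 0.5  2.7 41.9] turn [ 0.011 -0.009 -0.008]
```

Run:
```python
from h import *
im=cv2.imread("pics/t1.png"); hsv=cv2.cvtColor(im,cv2.COLOR_BGR2HSV)
for lo in(64,66,68):
    m=cv2.inRange(hsv,(lo,110,40),(90,255,90))[185:225,108:148]
    m=cv2.morphologyEx(m,cv2.MORPH_OPEN,np.ones((3,3)))
    n,l,s,c=cv2.connectedComponentsWithStats(m); i=1+s[1:,4].argmax(); uv=c[i]+[108,185]; print(lo,uv,s[i],back("top",uv,.028))
im=cv2.resize(im[180:230,100:155],None,fx=10,fy=10,interpolation=cv2.INTER_CUBIC)
draw(im,"top",ring((.5,.2766),.028,.028),10,np.array([100,180]));draw(im,"top",ring((.5,.2766),.036,.004),10,np.array([100,180]),(255,0,255))
cv2.imwrite("pics/t1p.png",im)
```

```text
64 [126.97230769 205.35692308] [  9  11  21  20 325] [0.49983536 0.27535605 0.028     ]
66 [126.97230769 205.35692308] [  9  11  21  20 325] [0.49983536 0.27535605 0.028     ]
68 [126.97230769 205.35692308] [  9  11  21  20 325] [0.49983536 0.27535605 0.028     ]
```

View pics/t1p.png

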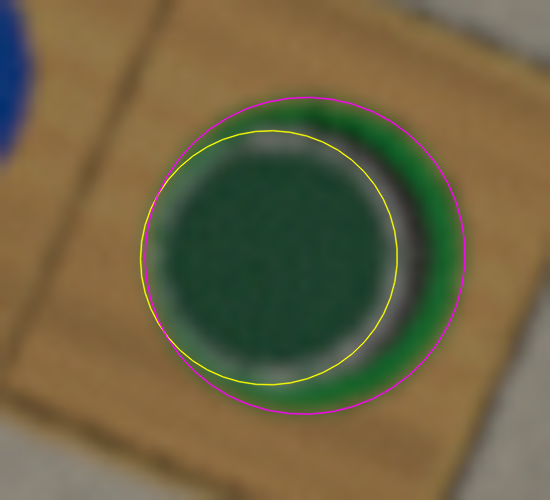

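Pad is within about 1 mm of the spot centre (measured 499.8, 275.4). Aim the stamp at the pad.

```bash
python3 d.py 499.6 275.2 42.3 68.2; python3 -m handwheel '[[[-1.3,3.2,10],[0,0,0],0.9],[[0,0,14],[0,0,0],0.9],[[0,0,10],[0,0,0],0.9],[[0,0,4],[0,0,0],0.9],[[0,0,0],[0,0,0],0.9],[[0,0,0],[0,0,0],0.9],[[0,0,0],[0,0,0],0.9],[[0,0,0],[0,0,0],0.9]]'; python3 d.py 499.6 275.2 42.3 68.2
```

```text
t 27.7 pos [497.2 277.1  83.9] yaw 68.15 w 19.5 shift [-0.9  2.9 41.6] turn [ 0.011 -0.009 -0.008]
clock: 28.7
position: [0.4995, 0.2746, 0.0454]
ee_rot: [0.0, 0.828, 0.56, 0.0]
contact_force: [-0.5, 0.1, -1.1]
width: 0.0197
gripper_force: 32.9
t 28.7 pos [499.5 274.6  45.4] yaw 68.16 w 19.7 shift [ 0.6 -0.1  3.1] turn [ 0.005 -0.004 -0.007]
```

```bash
python3 -m handwheel '[[[0.6,0,1.5],[0,0,0],0.9],[[0,0,1],[0,0,0],0.9],[[0,0,0.5],[0,0,0],0.9],[[0,0,0],[0,0,0],0.9],[[0,0,0],[0,0,0],0.9],[[0,0,0],[0,0,0],0.9]]'; python3 d.py 499.6 275.2 42.3 68.2
```

```text
clock: 29.45
position: [0.4995, 0.2751, 0.0424]
ee_rot: [0.0, 0.828, 0.56, 0.0]
contact_force: [-2.1, -0.0, 5.4]
width: 0.0197
gripper_force: 33.1
t 29.45 pos [499.5 275.1  42.4] yaw 68.15 w 19.7 shift [0.1 0.1 0.1] turn [ 0.002 -0.001 -0.008]
```

```bash
python3 -m handwheel '[[[0,0,0],[0,0,0],0.45],[[0,0,0],[0,0,0],0.3],[[0,0,0],[0,0,0],0],[[0,0,0],[0,0,0],-0.3],[[0,0,0],[0,0,0],-0.3],[[0,0,-10],[0,0,0],-0.3],[[0,0,-30],[0,0,0],-0.3],[[0,0,-40],[0,0,0],-0.3],[[0,0,-40],[0,0,0],-0.3],[[0,0,0],[0,0,0],-0.3]]'; python3 d.py 675.1 112.5 155 68.2
```

```text
clock: 30.7
position: [0.5019, 0.2761, 0.1665]
ee_rot: [0.001, 0.828, 0.56, 0.004]
contact_force: [0.9, 0.1, -0.7]
width: 0.0558
gripper_force: 0.0
t 30.7 pos [501.9 276.1 166.5] yaw 68.16 w 55.8 shift [-87.5 221.6  12.4] turn [ 0.062 -0.058 -0.007]
```

Now to the red stamp, checking the wooden tray on the way.

```bash
python3 -m handwheel '[[[-8,20,0],[0,0,0],-1],[[-14,36,0],[0,0,0],-1],[[-14,36,0],[0,0,0],-1],[[-14,36,0],[0,0,0],-1],[[-14,36,0],[0,0,0],-1],[[-14,36,0],[0,0,0],-1],[[-9.5,21.6,12],[0,0,0],-1],[[0,0,0],[0,0,0],-1],[[0,0,0],[0,0,0],-1],[[0,0,0],[0,0,0],-1],[[0,0,0],[0,0,0],-1]]'; python3 d.py 675.1 112.5 22 68.2
python3 - <<'E'
from h import *
im=vision.get_image("side"); cv2.imwrite("pics/s2.png",im)
x0,y0=150,200; c=cv2.resize(im[200:384,90:320],None,fx=2.5,fy=2.5,interpolation=cv2.INTER_CUBIC)
cv2.imwrite("pics/s2c.png",c)
E
```

```text
clock: 32.08
position: [0.6721, 0.1124, 0.1507]
ee_rot: [0.0, 0.828, 0.561, 0.0]
contact_force: [-0.8, 0.1, -0.9]
width: 0.0852
gripper_force: 0.0
t 32.08 pos [672.1 112.4 150.7] yaw 68.23 w 85.2 shift [  1.1   2.7 128.7] turn [ 0.005 -0.003  0.005]
```

View pics/s2c.png

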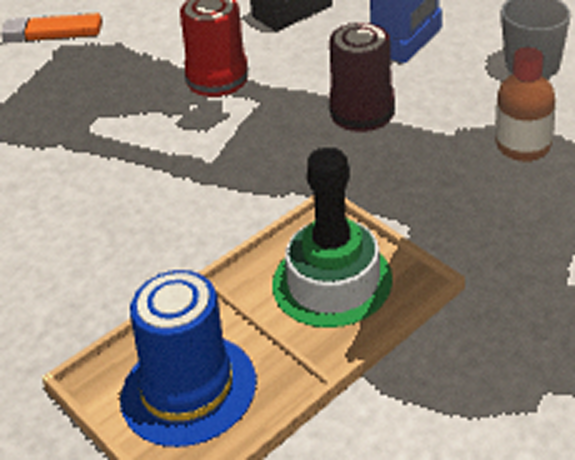

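The hand stamp stands upright mid-pad (332,245). Now grasp the red one.

```bash
python3 -m handwheel '[[[1,2.5,30],[0,0,0],-1],[[0,0,40],[0,0,0],-1],[[0,0,30],[0,0,0],-1],[[0,0,15],[0,0,0],-1],[[0,0,10],[0,0,0],-1],[[0,0,3],[0,0,0],-1],[[0,0,0],[0,0,0],-1],[[0,0,0],[0,0,0],-1],[[0,0,0],[0,0,0],0],[[0,0,0],[0,0,0],0.3],[[0,0,0],[0,0,0],0.3],[[0,0,0],[0,0,0],0.3],[[0,0,0],[0,0,0],0.3],[[0,0,0],[0,0,0],0.3]]' 40; python3 d.py 675.1 112.5 22 68.2
python3 -m handwheel '[[[0,0,-10],[0,0,0],0.3],[[0,0,-40],[0,0,0],0.3],[[0,0,-50],[0,0,0],0.3],[[0,0,-40],[0,0,0],0.3],[[0,0,0],[0,0,0],0.3]]'; python3 d.py 499.6 -271.8 160 68.2
```

```text
clock: 33.88
position: [0.6756, 0.1114, 0.0226]
ee_rot: [0.0, 0.828, 0.56, 0.0]
contact_force: [-0.1, -0.5, 4.6]
width: 0.0432
gripper_force: 41.1
t 33.88 pos [675.6 111.4  22.6] yaw 68.15 w 43.2 shift [ 0.8 -0.9  0.6] turn [ 0.007 -0.003 -0.008]
clock: 34.5
position: [0.6776, 0.1116, 0.1662]
ee_rot: [0.002, 0.828, 0.56, 0.003]
contact_force: [-0.2, 0.4, -0.7]
width: 0.0434
gripper_force: 41.0
t 34.5 pos [677.6 111.6 166.2] yaw 68.16 w 43.4 shift [-422.1  -22.6    4.7] turn [ 0.069 -0.032 -0.007]
```

```bash
python3 -m handwheel '[[[-20,-1,0],[0,0,0],0.3],[[-38,-2,0],[0,0,0],0.3],[[-38,-2,0],[0,0,0],0.3],[[-38,-2,0],[0,0,0],0.3],[[-38,-2,0],[0,0,0],0.3],[[-38,-2,0],[0,0,0],0.3],[[-38,-2,0],[0,0,0],0.3],[[-38,-2,0],[0,0,0],0.3],[[-38,-2,0],[0,0,0],0.3],[[-38,-2,0],[0,0,0],0.3],[[-38,-2,0],[0,0,0],0.3],[[-22,-1.6,0],[0,0,0],0.3],[[0,0,30],[0,0,0],0.3],[[0,0,40],[0,0,0],0.3],[[0,0,30],[0,0,0],0.3],[[0,0,0],[0,0,0],0.3],[[0,0,0],[0,0,0],0.3],[[0,0,0],[0,0,0],0.3],[[0,0,0],[0,0,0],0.3]]'; python3 d.py 499.3 -272.5 27 68.2
```

```text
clock: 36.88
position: [0.4978, -0.2723, 0.0632]
ee_rot: [0.001, 0.828, 0.56, 0.0]
contact_force: [0.4, 0.4, -0.6]
width: 0.0431
gripper_force: 41.0
t 36.88 pos [ 497.8 -272.3   63.2] yaw 68.16 w 43.1 shift [ 0.4  1.4 36.2] turn [ 0.02   0.006 -0.006]
```

```bash
python3 -m handwheel '[[[0.4,1.4,10],[0,0,0],0.3],[[0,0,13],[0,0,0],0.3],[[0,0,7],[0,0,0],0.3],[[0,0,3],[0,0,0],0.3],[[0,0,0],[0,0,0],0.3],[[0,0,0],[0,0,0],0.3],[[0,0,0],[0,0,0],0.3],[[0,0,0],[0,0,0],0.3]]'; python3 d.py 499.3 -272.5 26.5 68.2
```

```text
clock: 37.88
position: [0.4989, -0.2721, 0.0294]
ee_rot: [0.0, 0.828, 0.56, 0.0]
contact_force: [0.1, 1.0, -0.9]
width: 0.0435
gripper_force: 41.1
t 37.88 pos [ 498.9 -272.1   29.4] yaw 68.15 w 43.5 shift [-0.2  0.5  2.9] turn [ 0.005  0.002 -0.008]
```

```bash
python3 -m handwheel '[[[-0.2,0.5,1.5],[0,0,0],0.3],[[0,0,1.3],[0,0,0],0.3],[[0,0,0],[0,0,0],0.3],[[0,0,0],[0,0,0],0.3],[[0,0,0],[0,0,0],0.3]]'; python3 d.py 499.3 -272.5 26.5 68.2; python3 -m handwheel '[[[0,0,0],[0,0,0],-0.1],[[0,0,0],[0,0,0],-0.5],[[0,0,0],[0,0,0],-0.5],[[0,0,0],[0,0,0],-0.5],[[0,0,-20],[0,0,0],-0.5],[[0,0,-40],[0,0,0],-0.5],[[0,0,-50],[0,0,0],-0.5],[[0,0,-10],[0,0,0.75],-0.5],[[0,0,0],[0,0,0],-0.5]]'; python3 d.py 665.7 0.2 150 63.9
```

```text
clock: 38.5
position: [0.4992, -0.2725, 0.0265]
ee_rot: [0.0, 0.828, 0.56, 0.0]
contact_force: [-0.4, -0.1, 3.5]
width: 0.0431
gripper_force: 41.3
t 38.5 pos [ 499.2 -272.5   26.5] yaw 68.15 w 43.1 shift [0.  0.1 0. ] turn [ 0.003  0.002 -0.008]
clock: 39.62
position: [0.4996, -0.2727, 0.1475]
ee_rot: [0.001, 0.849, 0.528, 0.0]
contact_force: [0.7, -0.6, -0.6]
width: 0.0643
gripper_force: 0.0
t 39.62 pos [ 499.6 -272.7  147.5] yaw 63.71 w 64.3 shift [318.2  28.   -2.6] turn [ 0.025  0.005 -0.032]
```

```bash
python3 -m handwheel '[[[20,1.8,0],[0,0,0],-0.6],[[40,3.5,0],[0,0,0],-0.6],[[40,3.5,0],[0,0,0],-0.6],[[40,3.5,0],[0,0,0],-0.6],[[40,3.5,0],[0,0,0],-0.6],[[40,3.5,0],[0,0,0],-0.6],[[40,3.5,0],[0,0,0],-0.6],[[40,3.5,0],[0,0,0],-0.6],[[18.2,1.7,0],[0,0,0],-0.6],[[0,0,0],[0,0,0],-0.6],[[0,0,0],[0,0,0],-0.6],[[0,0,0],[0,0,0],-0.6],[[0,0,0],[0,0,0],-0.6]]'; python3 d.py 665.7 0.2 20 63.9
```

```text
clock: 41.25
position: [0.6651, -0.0007, 0.1465]
ee_rot: [0.0, 0.85, 0.527, -0.0]
contact_force: [0.0, -1.6, 0.4]
width: 0.0682
gripper_force: 0.0
t 41.25 pos [665.1  -0.7 146.5] yaw 63.58 w 68.2 shift [1.100e+00 1.000e-01 1.265e+02] turn [ 0.002  0.002 -0.054]
```

```bash
python3 -m handwheel '[[[1,0,30],[0,0,-0.05],-0.6],[[0,0,40],[0,0,0],-0.6],[[0,0,30],[0,0,0],-0.6],[[0,0,15],[0,0,0],-0.6],[[0,0,9],[0,0,0],-0.6],[[0,0,2],[0,0,0],-0.6],[[0,0,0],[0,0,0],-0.6],[[0,0,0],[0,0,0],-0.6],[[0,0,0],[0,0,0],-0.1],[[0,0,0],[0,0,0],0.2],[[0,0,0],[0,0,0],0.5],[[0,0,0],[0,0,0],0.5],[[0,0,0],[0,0,0],0.5],[[0,0,0],[0,0,0],0.5],[[0,0,0],[0,0,0],0.5]]' 40; python3 d.py 665.7 0.2 20 63.9
python3 -m handwheel '[[[0,0,-10],[0,0,0],0.5],[[0,0,-40],[0,0,0],0.5],[[0,0,-50],[0,0,0],0.5],[[0,0,-40],[0,0,0],0.5],[[0,0,0],[0,0,0],0.5]]'; python3 d.py 491.2 -377.5 160 -4.55
```

```text
clock: 43.12
position: [0.6662, 0.0012, 0.0208]
ee_rot: [0.0, 0.848, 0.53, 0.0]
contact_force: [-0.4, -0.1, 5.0]
width: 0.0337
gripper_force: 40.7
t 43.12 pos [666.2   1.2  20.8] yaw 63.95 w 33.7 shift [-1.2 -0.   0.8] turn [ 0.008 -0.003  0.009]
clock: 43.75
position: [0.6681, 0.001, 0.1644]
ee_rot: [0.002, 0.848, 0.53, 0.003]
contact_force: [0.1, -0.6, -1.1]
width: 0.0338
gripper_force: 40.2
t 43.75 pos [668.1   1.  164.4] yaw 63.96 w 33.8 shift [-417.7    7.2    3.4] turn [ 0.048 -0.063 11.417]
```

```bash
python3 -m handwheel '[[[0,0,0],[0,0,0.95],0.5],[[0,0,0],[0,0,0.95],0.5],[[0,0,0],[0,0,0.95],0.5],[[0,0,0],[0,0,0.95],0.5],[[0,0,0],[0,0,0.95],0.5],[[0,0,0],[0,0,0.95],0.5],[[0,0,0],[0,0,0.95],0.5],[[0,0,0],[0,0,0.95],0.5],[[0,0,0],[0,0,0.95],0.5],[[0,0,0],[0,0,0.95],0.5],[[0,0,0],[0,0,0.95],0.5],[[0,0,0],[0,0,0.95],0.5],[[0,0,0],[0,0,0],0.5]]'; python3 d.py 492.4 -377.6 160 -4.55
```

```text
clock: 45.38
position: [0.6648, 0.0013, 0.1583]
ee_rot: [-0.0, 0.999, -0.038, -0.002]
contact_force: [-0.0, 0.5, -1.2]
width: 0.0337
gripper_force: 40.1
t 45.38 pos [664.8   1.3 158.3] yaw -4.38 w 33.7 shift [-142.9  391.    -1.1] turn [0.001 0.034 0.028]
```

```bash
python3 -m handwheel '[[[-8,20,0],[0,0,0.03],0.5],[[-14,38.3,0],[0,0,0],0.5],[[-14,38.3,0],[0,0,0],0.5],[[-14,38.3,0],[0,0,0],0.5],[[-14,38.3,0],[0,0,0],0.5],[[-14,38.3,0],[0,0,0],0.5],[[-14,38.3,0],[0,0,0],0.5],[[-14,38.3,0],[0,0,0],0.5],[[-14,38.3,0],[0,0,0],0.5],[[-14,38.3,0],[0,0,0],0.5],[[-10,26,0],[0,0,0],0.5],[[0,0,30],[0,0,0],0.5],[[0,0,40],[0,0,0],0.5],[[0,0,25],[0,0,0],0.5],[[0,0,0],[0,0,0],0.5],[[0,0,0],[0,0,0],0.5],[[0,0,0],[0,0,0],0.5],[[0,0,0],[0,0,0],0.5]]'; python3 d.py 492.4 -377.6 25 -4.55
```

```text
clock: 47.62
position: [0.4914, -0.3771, 0.0665]
ee_rot: [0.001, 0.999, -0.04, 0.001]
contact_force: [0.0, 0.6, -1.1]
width: 0.0339
gripper_force: 40.1
t 47.62 pos [ 491.4 -377.1   66.5] yaw -4.61 w 33.9 shift [ 1.   0.4 41.5] turn [ 0.014 -0.015 -0.01 ]
```

```bash
python3 -m handwheel '[[[1,0.4,10],[0,0,0],0.5],[[0,0,16],[0,0,0],0.5],[[0,0,9],[0,0,0],0.5],[[0,0,3],[0,0,0],0.5],[[0,0,0],[0,0,0],0.5],[[0,0,0],[0,0,0],0.5],[[0,0,0],[0,0,0],0.5],[[0,0,0],[0,0,0],0.5]]'; python3 d.py 492.4 -377.6 24.8 -4.55
```

```text
clock: 48.62
position: [0.492, -0.3772, 0.0276]
ee_rot: [0.0, 0.999, -0.04, 0.0]
contact_force: [-0.5, 0.5, -1.2]
width: 0.0335
gripper_force: 40.1
t 48.62 pos [ 492.  -377.2   27.6] yaw -4.63 w 33.5 shift [0.4 0.3 2.8] turn [ 0.004 -0.005 -0.013]
```

```bash
python3 -m handwheel '[[[0.3,0.2,1.5],[0,0,0],0.5],[[0,0,1.3],[0,0,0],0.5],[[0,0,0],[0,0,0],0.5],[[0,0,0],[0,0,0],0.5],[[0,0,0],[0,0,0],0.5]]'; python3 d.py 492.4 -377.6 24.8 -4.55; python3 -m handwheel '[[[0,0,0],[0,0,0],0.1],[[0,0,0],[0,0,0],-0.3],[[0,0,0],[0,0,0],-0.3],[[0,0,0],[0,0,0],-0.3],[[0,0,-20],[0,0,0],-0.3],[[0,0,-40],[0,0,0],-0.3],[[0,0,-50],[0,0,0],-0.3],[[-30,0,-30],[0,0,0],-0.3],[[-50,0,0],[0,0,0],-0.3],[[-50,0,0],[0,0,0],-0.3],[[-50,0,0],[0,0,0],-0.3],[[0,0,0],[0,0,0],-0.3],[[0,0,0],[0,0,0],-0.3]]'
python3 - <<'E'
from ov import *
obj['red']=S['red'];obj['blue']=S['blue']
im=vision.get_image("top"); cv2.imwrite("pics/t3.png",im); sd=vision.get_image("side"); cv2.imwrite("pics/s3.png",sd)
a=cv2.resize(im[140:260,330:450],None,fx=4,fy=4,interpolation=cv2.INTER_CUBIC);o=np.array([330,140])
D=lambda X:draw(a,"top",X,4,o)
D(ring(S['red'],.022,.07)); D(rect(S['black'],ag,.058,.034,.066)); D(rect(S['black'],ag,.08,.05,.004))
b=cv2.resize(sd[90:210,260:360],(400,480),interpolation=cv2.INTER_CUBIC)
cv2.imwrite("pics/f3.png",np.hstack([a,b])[:, :800])
E
```

```text
clock: 49.25
position: [0.4922, -0.3774, 0.0247]
ee_rot: [0.0, 0.999, -0.04, 0.0]
contact_force: [-1.8, 0.8, 1.9]
width: 0.0336
gripper_force: 40.3
t 49.25 pos [ 492.2 -377.4   24.7] yaw -4.62 w 33.6 shift [ 0.2  0.2 -0.1] turn [ 0.002 -0.002 -0.012]
clock: 50.88
position: [0.3134, -0.3634, 0.1649]
ee_rot: [0.001, 0.999, -0.041, 0.001]
contact_force: [0.3, 0.8, 0.8]
width: 0.0556
gripper_force: 0.0
red [0.6751 0.1125 0.066 ]
blue [ 0.6701 -0.1233  0.066 ]
pad [ 0.5611 -0.1029  0.024 ]
black [6.657e-01 2.000e-04 6.200e-02]
knob [ 0.434  -0.1098  0.01  ]
blue [0.5393 0.3751 0.004 ]
green [0.5    0.2766 0.004 ]
red [ 0.4996 -0.2718  0.004 ]
black [ 0.4912 -0.3775  0.004 ]
dist 0.10601267193193285 0.10608888857885905 ang black,wood,grey deg [-116.09340334  -21.78218586   -4.54968072]
```

View pics/f3.png

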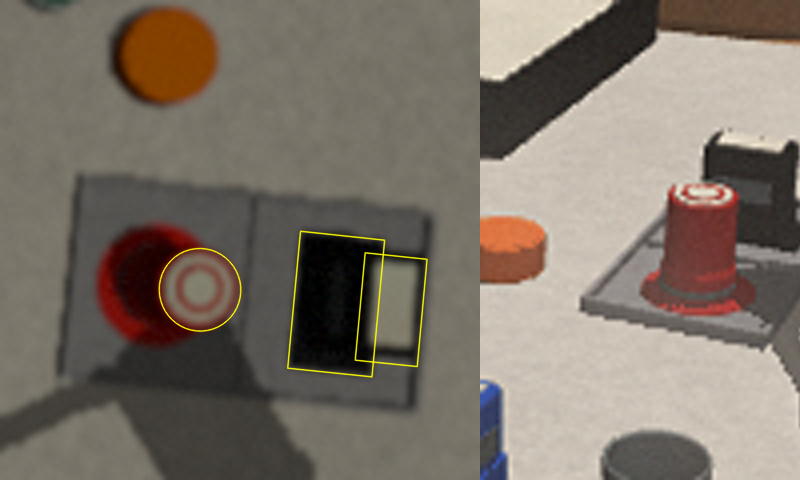

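Red's top matches its target ring at (200,290), and the black stamp's label at (392,306) matches its outline, aligned with the rectangle. Handing in.

```bash
python3 -m handwheel '[[[0,0,0],[0,0,0],-0.3],[[0,0,0],[0,0,0],-0.3]]' >/dev/null; python3 -c "
from rig import manip; print(manip.sign_off())"
```

```text
the job is handed in; nothing more can be done
None
```

Both kits are made up and handed in at about 51 s of the 128 s allowed; in the pictures all five pieces stand upright within about 1–2 mm of their targets, and I did not touch the maroon and blue rectangular stamps.

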